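# Find the tube block that still grips and set it on the slant board

## Robot

A 7-joint arm with a two-finger parallel gripper is mounted at the origin on the work surface. World frame = base frame: x ahead of the robot, y to its left, z up, the work surface at z = 0. Lengths are in m, angles in degrees, forces in N, time in s.
With the tool pointing down it reaches from about 0.425 to 0.875 m from the base axis. Payload 4.7 kg.
Tool frame: the origin (TCP) lies on the centre line of the jaws, within the pads' length; the fingertips stand 19 mm ahead of it and the grasp point (between the pads) is the TCP; z points along the fingers, y is the line along which they close (so a half turn about z gives the same grasp; the last joint's range is limited). The gripper opens to 87 mm and grips with 3 to 60 N. Pads are 19 mm wide; open, the fingers measure 117 mm over their backs; the gripper's body (75 mm by 190 mm) begins 51 mm behind the grasp point.
Start: joints at [64.062, 18.392, -4.016, 83.108, 1.295, 78.541, -3.26], TCP at [0.293, -0.58, 0.242] pointing down, gripper open.
Joint ranges: [-163.93, 163.93], [-17.29, 119.83], [-79.2, 71.16], [3.27, 140.29], [-89.18, 269.18], [5.43, 117.66], [-154.24, 154.24]. Speed limits (degrees/s): [147.25, 147.25, 180, 180, 180, 180, 180].

## Interface

Orientations are given as [roll, pitch, yaw] about the fixed x, y, z axes, in that order (R = Rz(yaw) Ry(pitch) Rx(roll)).
In Python, from cell import env, imaging gives the robot as it stands.
- The arm moves only by the shell command python3 -m crank 'ROWS' [OPENING] [FORCE]. ROWS is JSON, a list of rows, each an object of numbers: "x", "y", "z": the shift along the tool's x, y, z in m; "turn": the turn about the tool's z in rad. In form: [{"x": .., "y": .., "z": .., "turn": ..}, ...]. A call has 1 to 12 rows; each row is the pose to reach, as a shift and turn from the pose commanded when the call began, along the tool's axes at that moment; what a row does not reach only later rows make up. A row lasts 1/8 s, in which the tool goes at most 62.5 mm and 10.7 degrees, less where a joint would pass 70% of its speed; a pose out of reach is approached as far as the arm can. A call with a gripper value outside its range is refused whole. OPENING is the finger opening in m, from 0 to 0.087, set as the call begins (- or left out, the last holds). The fingers move at their own pace and stop on an object; FORCE is the grip in N (left out, the last holds). Time passes only in rows, so rows that repeat a pose let the fingers close. It gives the time, the measured TCP pose, the force, the opening and the grip force at its end, in the units of the state.
- env.get_obs(): the state, without advancing time (a new reading comes with each control period).
- imaging.read_camera(name): name is "scene" or "side" or "wrist"; returns the picture (480x640x3 uint8, red, green, blue); there is no depth.
- imaging.get_calibration(name): a dict with "camera_matrix" (3x3 intrinsics, pixels), "position" and "attitude" of the camera in the world. Camera axes: x right, y up, looking along -z (the intrinsics and any distortion apply to the point x, -y, -z); pixel columns grow to the right and rows downward; lengths in m; the calibration is good to about 2 mm. A picture is of the moment at which its call begins: read the wrist's pose just before it. get_calibration takes no time and is no camera call; for the wrist camera it gives the pose at the moment of the call.
- env.sign_off(): hands the job in; it is judged then, once.
The state is a dict: "time_s": time; "qpos": joint angles; "joint_velocities": joint speeds; "effort": joint torques, N m; "tool_pos": TCP position; "tool_rot": TCP orientation; "force": force on the tool from outside, world axes, zero at the start; "wrist_torque": the same for the moment, N m; "grip_width": finger opening in m; "grasp_force": force on a finger pad.
Only numpy, scipy, OpenCV 4.12 (cv2) and the standard library are available. Lean on these libraries where they do the work, as an engineer would, in place of code of your own. Each camera call takes 0.05 s, during which the arm holds its last target. There are 200 camera calls.

## Task

One of the three tube blocks still has a rough sole that grips; the soles of the other two are worn smooth and would slide off a slope, and all three look alike. Slide each block a few centimetres along the glass plate to feel which one drags the most; then set that one down gently on the tilted slant board, lying flat on it, lengthways up the slope and wholly on the board, and let it go. The other two stay standing on the glass; do not disturb the tip box and the bottles.

Things in the scene. Friction and masses are not known exactly. Their poses are not given: they have to be found in the camera images.
- block_1: aluminium tube block on a black rubber sole, 100 mm long (its x), 50 mm wide (y), 55 mm high (z), 0.63 kg give or take 15 %, with 2 x 5 dark tube wells in its top; the sides are plain and free to grip. Origin at the centre of its underside, z up. It stands on the glass plate, its long axis within 0.15 rad of the plate's x. Exactly one of the three grips; which one and where it stands is not told.
- block_2: another tube block, of the same size and look as block_1
- block_3: another tube block, of the same size and look as block_1
- plate: level pale green glass plate on screw feet, 280 mm (x) by 360 mm (y), fixed to the bench. Origin on the bench below its centre; the glass's top is 32 mm above it. The three blocks stand side by side along its y, about 115 mm apart. Pushed along it slowly and low, a worn block resists with about 0.18 of its weight (0.8 to 1.4 N), the one that grips with about 0.85 of it (4 to 6.7 N).
- slant_base: slant stand: grey base plate 200 mm (x) by 124 mm (y), 8 mm thick, fixed to the bench, with a dark steel quadrant and thumb knob beside each side of the board (from 63 to 81 mm off its middle line, rising to 30 mm above the board's face). Origin at the centre of the base's underside. The board rises along its x.
- board: the stand's tilted white board, 180 mm long up the slope (its x), 120 mm wide (y), on a stiff hinge at its low end; set 25 to 32 degrees from level, it stays as set. No stop at the low end: only a sole that grips stays. Origin at the centre of its upper face; z square out of that face. A block lying right has its underside on this face (its origin at z = 0), long axis along x.
- tip_box: bystander: closed pipette tip box, purple with a frosted lid, 85 x 122 x 62 mm, loose on the bench beyond the plate. Origin at the centre of its underside.
- reagent_bottle: bystander: glass reagent bottle with a blue cap, 80 mm across, 150 mm high, loose on the bench. Origin at the centre of its underside.
- wash_bottle: bystander: white wash bottle, 68 mm across, 190 mm high with its spout, loose on the bench. Origin at the centre of its underside.
Mind the look-alikes: they are no part of the job. Of the things that look like the slant_base, the smaller one is meant.

How it is judged (in metres and radians):
On the way:
1. each of the three blocks has been slid at least 20 mm from where it stood, and all three stand on the glass (distance of each of block_1, block_2, block_3 from where it was at the start of the episode above 0.02 m and contact force between each of block_1, block_2, block_3 and plate above 1 N and angle between each of block_1, block_2, block_3's own z axis and vertical below 0.1 rad), for 0.2 s.
At the end, for the whole second after the job is handed in: One block (only the one that grips can) rests released and still, flat on the tilted board (within 0.1 rad), right way up, lengthways (within 0.25 rad), its origin within 40 mm along and 35 mm across of the board's centre; the other two stand upright and still on the glass plate (((x of block_1 in the frame of board between -0.04 and 0.04 m and y of block_1 in the frame of board between -0.035 and 0.035 m and z of block_1 in the frame of board between -0.005 and 0.006 m and angle between the z axis of block_1 and the z axis of board, either way round below 0.1 rad and angle between the x axis of block_1 and the x axis of board, either way round below 0.25 rad and angle between block_1's own z axis and vertical below 1 rad and contact force between block_1 and board above 1 N and contact force between each of block_2, block_3 and plate above 1 N and angle between each of block_2, block_3's own z axis and vertical below 0.1 rad) or (x of block_2 in the frame of board between -0.04 and 0.04 m and y of block_2 in the frame of board between -0.035 and 0.035 m and z of block_2 in the frame of board between -0.005 and 0.006 m and angle between the z axis of block_2 and the z axis of board, either way round below 0.1 rad and angle between the x axis of block_2 and the x axis of board, either way round below 0.25 rad and angle between block_2's own z axis and vertical below 1 rad and contact force between block_2 and board above 1 N and contact force between each of block_1, block_3 and plate above 1 N and angle between each of block_1, block_3's own z axis and vertical below 0.1 rad) or (x of block_3 in the frame of board between -0.04 and 0.04 m and y of block_3 in the frame of board between -0.035 and 0.035 m and z of block_3 in the frame of board between -0.005 and 0.006 m and angle between the z axis of block_3 and the z axis of board, either way round below 0.1 rad and angle between the x axis of block_3 and the x axis of board, either way round below 0.25 rad and angle between block_3's own z axis and vertical below 1 rad and contact force between block_3 and board above 1 N and contact force between each of block_1, block_2 and plate above 1 N and angle between each of block_1, block_2's own z axis and vertical below 0.1 rad)) and linear speed of each of block_1, block_2, block_3 below 0.01 m/s); the robot touches nothing.
It fails at once if a block falls or slides down to the bench or tips over (height (world z) of any of block_1, block_2, block_3 below 0.022 m or angle between any of block_1, block_2, block_3's own z axis and vertical above 1.1 rad).
It fails at once if a block is let fall or driven onto the slant board: more than 60 N between them, or a block moving faster than 0.35 m/s with no finger on it (contact force between any of block_1, block_2, block_3 and board above 60 N or (linear speed of block_1 above 0.35 m/s and contact force between block_1 and the fingers below 0.05 N) or (linear speed of block_2 above 0.35 m/s and contact force between block_2 and the fingers below 0.05 N) or (linear speed of block_3 above 0.35 m/s and contact force between block_3 and the fingers below 0.05 N)).
It fails at once if the tip box or a bottle is pushed more than 30 mm or knocked over (distance of any of tip_box, reagent_bottle, wash_bottle from where it was at the start of the episode above 0.03 m or angle between any of reagent_bottle, wash_bottle's own z axis and vertical above 0.5 rad).
It also fails if it takes over 64 s, if anything falls off the work surface, if the arm or the gripper's body presses on something with over 40 N, if the wrist force passes 120 N, or if a joint passes its speed limit or range.

## Working session

There is one attempt and no reset: what is moved stays moved. The work goes in short steps, Python scripts to look and compute and a shell command to move; the robot and the scene stay as the last step left them, time stands still between calls to the robot, and variables do not carry over. Pictures are saved under pics/ and viewed, at most 10 in all, crops included, and the job is handed in when it is done.

```bash
ls; mkdir -p pics
python3 - <<'E'
from cell import env, imaging
import cv2, numpy as np
o=env.get_obs(); print(o)
for n in ("scene","side"):
    im=imaging.read_camera(n); cv2.imwrite(f"pics/{n}0.png",im[:,:,::-1]); c=imaging.get_calibration(n); print(n,c)
E
```

```text
pics
{'time_s': 0.0, 'qpos': array([64.06251799, 18.43915691, -4.01673328, 83.17616222,  1.29475385,
       78.54143594, -3.26070223]), 'joint_velocities': array([ 0.03920697,  0.05113959, -0.01167423,  0.04888673,  0.00044938,
       -0.07909769, -0.02596111]), 'effort': array([-2.16248504e-04, -4.91286707e+01, -4.03952440e-01, -3.12526631e+01,
       -6.39117393e-02,  4.34871786e-02,  1.87100641e-04]), 'tool_pos': array([ 0.29224571, -0.5800003 ,  0.24044951]), 'tool_rot': array([-1.79888483e+02,  5.24527577e-03,  2.67476538e+01]), 'force': array([ 0.02371328, -0.69726388, -0.01468064]), 'wrist_torque': array([ 0.02309265, -0.01804894, -0.01116004]), 'grasp_force': 0.0, 'grip_width': 0.08713624949849665}
scene {'camera_matrix': array([[456.64764541,   0.        , 309.78362303],
       [  0.        , 456.64764541, 241.30121073],
       [  0.        ,   0.        ,   1.        ]]), 'position': array([1.09807515, 0.38976383, 0.87519806]), 'attitude': array([ 37.82316691,   1.11909047, 125.22966343])}
side {'camera_matrix': array([[448.98882502,   0.        , 321.4332437 ],
       [  0.        , 448.98882502, 236.97484527],
       [  0.        ,   0.        ,   1.        ]]), 'position': array([0.08782346, 0.83760409, 0.77900747]), 'attitude': array([  54.31085008,    1.11473728, -150.66109825])}
```

View pics/scene0.png

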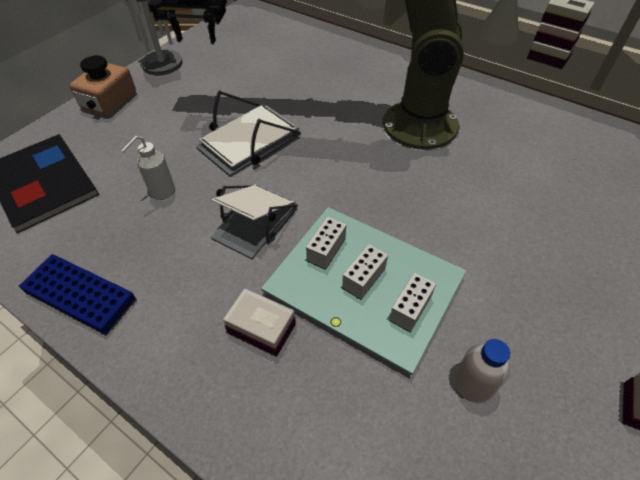

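View pics/side0.png

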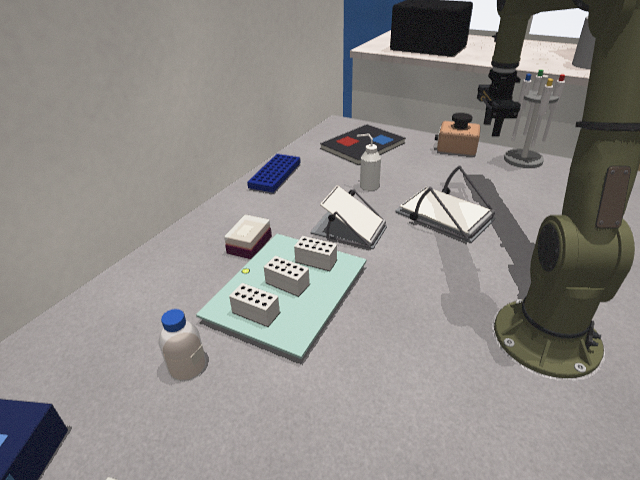

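Scene view: the three blocks stand on the plate at (327,242), (366,270) and (412,300). The small slant stand is at (255,215) and the big look-alike at (250,137). In the side view the small board spans about (320–385, 185–240).

```bash
cat > h.py <<'E'
import numpy as np, cv2
from scipy.spatial.transform import Rotation as R
from cell import env, imaging
def cal(n):
    c=imaging.get_calibration(n); return c['camera_matrix'],np.array(c['position']),R.from_euler('xyz',c['attitude'],degrees=True).as_matrix()
def ray(c,px):
    K,p,M=c; u=np.linalg.inv(K)@np.array([px[0],px[1],1.]); d=M@(u*[1,-1,-1]); return d/np.linalg.norm(d)
def onz(c,px,z):
    d=ray(c,px); return c[1]+d*(z-c[1][2])/d[2]
def tri(c1,p1,c2,p2):
    d1,d2=ray(c1,p1),ray(c2,p2); s=np.linalg.lstsq(np.c_[d1,-d2],c2[1]-c1[1],rcond=None)[0]
    a,b=c1[1]+d1*s[0],c2[1]+d2*s[1]; return (a+b)/2,np.linalg.norm(a-b)
def proj(c,P):
    K,p,M=c; q=M.T@(np.array(P)-p)*[1,-1,-1]; q=K@q; return q[:2]/q[2]
E
python3 - <<'E'
from h import *
for n,(x0,x1,y0,y1),pb in (("scene",(300,445,212,335),(205,300,178,228)),("side",(225,345,230,325),(312,392,180,245))):
    im=cv2.imread(f"pics/{n}0.png"); c=cal(n); g=cv2.cvtColor(im,cv2.COLOR_BGR2GRAY); hsv=cv2.cvtColor(im,cv2.COLOR_BGR2HSV)
    # block tops
    for nm,b,(lo) in (("top",(x0,x1,y0,y1),150),("board",pb,150)):
        m=np.zeros_like(g); s=np.s_[b[2]:b[3],b[0]:b[1]]
        m[s]=((hsv[s][...,1]<40)&(g[s]>lo))*255
        if nm=="top": m=cv2.morphologyEx(m,cv2.MORPH_CLOSE,np.ones((5,5)))
        for k in cv2.findContours(m,cv2.RETR_EXTERNAL,cv2.CHAIN_APPROX_NONE)[0]:
            if cv2.contourArea(k)<150: continue
            a=cv2.approxPolyDP(cv2.convexHull(k),3,True)[:,0]
            M=cv2.moments(k); ce=(M['m10']/M['m00'],M['m01']/M['m00'])
            print(n,nm,cv2.contourArea(k),a.tolist(),np.round(ce,1))
            if nm=="top":
                print(np.round(onz(c,ce,.087),4), [np.round(onz(c,q,.087)[:2],3).tolist() for q in a])
    x=im[b[2]-25:b[3]+25,b[0]-25:b[1]+25]; x=cv2.resize(x,None,fx=4 if n=="scene" else 4,fy=4,interpolation=cv2.INTER_CUBIC)[:600,:800]
    cv2.imwrite(f"pics/crop_{n}.png",x); print("crop origin",b[0]-25,b[2]-25,x.shape)
c=cal("scene")
for q in((330,209),(465,272),(412,368),(264,289)): print(onz(c,q,.032))
E
```

```text
scene top 1057.0 [[416, 272], [436, 284], [413, 318], [391, 307]] [413.7 294.7]
[0.6002 0.273  0.087 ] [[0.549, 0.252], [0.552, 0.298], [0.648, 0.296], [0.65, 0.249]]
scene top 907.0 [[369, 243], [388, 255], [362, 285], [343, 272]] [365.1 263.7]
[0.59   0.1544 0.087 ] [[0.538, 0.133], [0.543, 0.183], [0.639, 0.176], [0.634, 0.128]]
scene top 804.0 [[346, 223], [325, 254], [305, 246], [312, 226], [326, 216]] [325.4 234.5]
[0.5721 0.0417 0.087 ] [[0.518, 0.061], [0.617, 0.071], [0.623, 0.023], [0.569, 0.003], [0.526, 0.013]]
scene board 1244.5 [[292, 201], [252, 218], [212, 199], [255, 185]] [251.4 200.9]
crop origin 180 153 (400, 580, 3)
side top 8743.0 [[343, 245], [344, 324], [225, 324], [225, 248], [272, 230], [314, 230]] [289.7 279.1]
[0.5547 0.1861 0.087 ] [[0.505, 0.009], [0.378, 0.253], [0.597, 0.37], [0.767, 0.162], [0.706, 0.038], [0.605, -0.015]]
side top 289.5 [[260, 230], [250, 242], [225, 237], [225, 230]] [241.5 234.6]
[0.7664 0.0945 0.087 ] [[0.735, 0.054], [0.726, 0.111], [0.799, 0.124], [0.82, 0.098]]
side board 3273.5 [[391, 180], [391, 244], [312, 230], [312, 180]] [353.8 206.7]
crop origin 287 155 (460, 520, 3)
[ 0.46202517 -0.01840955  0.032     ]
[0.44956963 0.33059843 0.032     ]
[0.71315736 0.33744856 0.032     ]
[ 0.73572015 -0.00781367  0.032     ]
```

View pics/crop_scene.png

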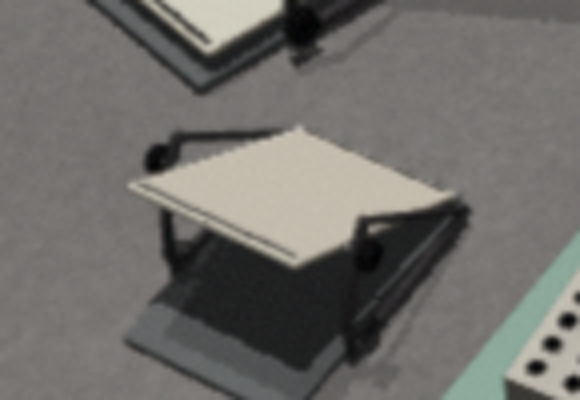

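View pics/crop_side.png

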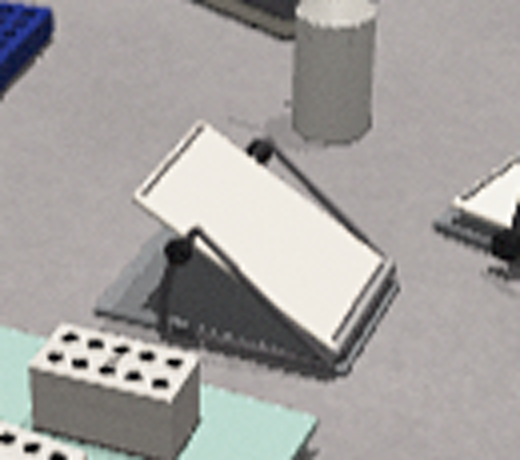

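The crops show the small board's corners, high edge toward +x. In scene pixels they are (212,199.8), (253.8,219.5), (295,201.8) and (254.5,184.8). In side pixels they are (321.3,203.8), (337.8,185.5), (384,220) and (370.8,243.8).

Run:
```python
from h import *
s,d=cal("scene"),cal("side")
S=np.array([(128,187),(295,266),(460,195),(298,127)])/4+[180,153]   # high-far, high-near(plate), low-near, low-far
D=np.array([(203,122),(137,195),(335,355),(388,260)])/4+[287,155]
P=[]
for a,b in zip(S,D):
    p,e=tri(s,a,d,b); P.append(p); print(np.round(p,4),round(e,4))
P=np.array(P); c=P.mean(0); u=(P[0]+P[1]-P[2]-P[3])/2; v=(P[1]+P[2]-P[0]-P[3])/2
print("centre",c,"len",np.linalg.norm(u),"wid",np.linalg.norm(v),"tilt",np.degrees(np.arcsin(u[2]/np.linalg.norm(u))),"yaw u",np.degrees(np.arctan2(u[1],u[0])),"yaw v-90",np.degrees(np.arctan2(v[1],v[0]))-90)
for n,q in(("reagent cap",tri(s,(496,352),d,(173,320))),("tip lid",tri(s,(262,313),d,(249,228))),("wash cap",tri(s,(146,148),d,(371,148)))): print(n,q)
```

```text
[ 0.6454 -0.2261  0.1064] 0.005
[ 0.6373 -0.108   0.1072] 0.0066
[ 0.4801 -0.1139  0.0179] 0.0022
[ 0.4926 -0.2373  0.0213] 0.0043
centre [ 0.56385735 -0.17132649  0.06319053] len 0.17806431396688038 wid 0.1212145001077453 tilt 29.311173632910304 yaw u 3.141821902541028 yaw v-90 4.8920469562764595
reagent cap (array([0.65554395, 0.44719432, 0.13999476]), np.float64(0.0015172302799989913))
tip lid (array([0.79289861, 0.03487489, 0.060928  ]), np.float64(0.006477563983853363))
wash cap (array([ 0.6333459 , -0.44368157,  0.14534714]), np.float64(0.0006842621931754538))
```

```bash
cat > go.py <<'E'
import sys
from h import *
def rel(t,yaw):
    o=env.get_obs(); M=R.from_euler('xyz',o['tool_rot'],degrees=True).as_matrix()
    s=M.T@(np.array(t)-o['tool_pos']); turn=(o['tool_rot'][2]-yaw+180)%360-180
    return np.round(s,4), round(float(np.radians(turn)),3)
if __name__=="__main__":
    a=list(map(float,sys.argv[1:])); print(rel(a[:3],a[3]))
E
python3 go.py .490 .034 .13 5.9
```

```text
(array([ 0.4529, -0.4592,  0.1113]), 0.364)
```

```bash
python3 -m crank '[{"x":0.04,"y":-0.04,"z":0,"turn":0.03},{"x":0.08,"y":-0.08,"z":0,"turn":0.07},{"x":0.12,"y":-0.12,"z":0,"turn":0.1},{"x":0.16,"y":-0.16,"z":0,"turn":0.14},{"x":0.2,"y":-0.2,"z":0,"turn":0.18},{"x":0.24,"y":-0.24,"z":0,"turn":0.22},{"x":0.28,"y":-0.28,"z":0,"turn":0.26},{"x":0.32,"y":-0.32,"z":0,"turn":0.3},{"x":0.36,"y":-0.36,"z":0,"turn":0.33},{"x":0.4,"y":-0.4,"z":0.03,"turn":0.35},{"x":0.43,"y":-0.435,"z":0.07,"turn":0.364},{"x":0.453,"y":-0.459,"z":0.111,"turn":0.364}]' 0; python3 go.py .490 .034 .13 5.9
```

```text
time_s: 1.6
tool_pos: [0.4906, 0.0356, 0.1296]
tool_rot: [180.0, -0.1, 6.0]
force: [1.1, -1.0, -0.0]
grip_width: 0.0006
grasp_force: 0.0
(array([-0.0008,  0.0016, -0.0004]), 0.002)
```

```bash
python3 -m crank '[{"z":0.04},{"z":0.07},{"z":0.074},{"x":0.008,"z":0.074},{"x":0.016,"z":0.074},{"x":0.016,"z":0.074}]'; python3 -m crank '[{"x":0.004},{"x":0.009},{"x":0.014},{"x":0.019},{"x":0.024}]';python3 -m crank '[{"x":0.005},{"x":0.010}]';python3 -m crank '[{"x":0.004},{"x":0.008}]'
```

```text
invalid input
invalid input
invalid input
invalid input
```

```bash
python3 -m crank '[{"x":0,"y":0,"z":0.04,"turn":0},{"x":0,"y":0,"z":0.07,"turn":0},{"x":0,"y":0,"z":0.074,"turn":0},{"x":0.008,"y":0,"z":0.074,"turn":0},{"x":0.016,"y":0,"z":0.074,"turn":0},{"x":0.016,"y":0,"z":0.074,"turn":0}]'; python3 -m crank '[{"x":0.004,"y":0,"z":0,"turn":0},{"x":0.009,"y":0,"z":0,"turn":0},{"x":0.014,"y":0,"z":0,"turn":0},{"x":0.019,"y":0,"z":0,"turn":0},{"x":0.024,"y":0,"z":0,"turn":0}]'; python3 -m crank '[{"x":0.005,"y":0,"z":0,"turn":0},{"x":0.01,"y":0,"z":0,"turn":0}]'; python3 -m crank '[{"x":0.005,"y":0,"z":0,"turn":0}]'
```

```text
time_s: 2.35
tool_pos: [0.5081, 0.035, 0.0577]
tool_rot: [180.0, -0.1, 5.9]
force: [-0.1, -0.5, 1.9]
grip_width: 0.0008
grasp_force: 0.0
time_s: 2.98
tool_pos: [0.5305, 0.0374, 0.0565]
tool_rot: [180.0, 0.0, 5.9]
force: [-2.3, -0.5, 1.0]
grip_width: 0.0005
grasp_force: 1.2
time_s: 3.22
tool_pos: [0.5405, 0.0384, 0.0565]
tool_rot: [180.0, 0.0, 5.9]
force: [-2.5, -0.9, 1.4]
grip_width: 0.0005
grasp_force: 1.2
time_s: 3.35
tool_pos: [0.5455, 0.039, 0.0565]
tool_rot: [180.0, 0.0, 5.9]
force: [-3.2, -0.3, 2.2]
grip_width: 0.0002
grasp_force: 1.2
```

```bash
python3 go.py .508 .159 .0565 -3
```

```text
(array([-0.025 , -0.1233, -0.    ]), 0.155)
```

```bash
python3 -m crank '[{"x":-0.03,"y":0,"z":-0.004,"turn":0},{"x":-0.036,"y":-0.03,"z":-0.004,"turn":0.04},{"x":-0.036,"y":-0.07,"z":-0.004,"turn":0.08},{"x":-0.034,"y":-0.11,"z":-0.004,"turn":0.13},{"x":-0.03,"y":-0.123,"z":0,"turn":0.155},{"x":-0.025,"y":-0.123,"z":0,"turn":0.155},{"x":-0.025,"y":-0.123,"z":0,"turn":0.155}]'; python3 -m crank '[{"x":0.008,"y":0,"z":0,"turn":0},{"x":0.013,"y":0,"z":0,"turn":0},{"x":0.013,"y":0,"z":0,"turn":0}]'; python3 -m crank '[{"x":0.005,"y":0,"z":0,"turn":0},{"x":0.01,"y":0,"z":0,"turn":0},{"x":0.015,"y":0,"z":0,"turn":0},{"x":0.02,"y":0,"z":0,"turn":0},{"x":0.025,"y":0,"z":0,"turn":0}]'; python3 -m crank '[{"x":0.005,"y":0,"z":0,"turn":0},{"x":0.01,"y":0,"z":0,"turn":0}]'; python3 -m crank '[{"x":0.005,"y":0,"z":0,"turn":0}]'; python3 go.py .519 .274 .0565 -1.5
```

```text
time_s: 4.22
tool_pos: [0.5087, 0.1578, 0.0565]
tool_rot: [180.0, -0.0, -3.0]
force: [-0.9, -0.1, -1.0]
grip_width: 0.0004
grasp_force: 0.0
time_s: 4.6
tool_pos: [0.5213, 0.1575, 0.0566]
tool_rot: [-180.0, -0.0, -3.1]
force: [-0.4, 0.2, 0.6]
grip_width: 0.0008
grasp_force: 0.0
time_s: 5.22
tool_pos: [0.5458, 0.1567, 0.0565]
tool_rot: [180.0, 0.0, -3.0]
force: [-2.3, -0.0, 2.6]
grip_width: 0.0004
grasp_force: 1.2
time_s: 5.48
tool_pos: [0.5559, 0.1561, 0.0565]
tool_rot: [180.0, 0.0, -3.0]
force: [-3.3, -0.0, 1.1]
grip_width: 0.0005
grasp_force: 1.2
time_s: 5.6
tool_pos: [0.5609, 0.1559, 0.0565]
tool_rot: [180.0, 0.0, -3.0]
force: [-1.8, -0.3, 1.1]
grip_width: 0.0008
grasp_force: 1.1
(array([-0.048 , -0.1158, -0.    ]), -0.026)
```

```bash
python3 -m crank '[{"x":-0.03,"y":0,"z":-0.004,"turn":0},{"x":-0.052,"y":-0.02,"z":-0.004,"turn":0},{"x":-0.052,"y":-0.06,"z":-0.004,"turn":0},{"x":-0.052,"y":-0.1,"z":-0.004,"turn":-0.026},{"x":-0.048,"y":-0.116,"z":0,"turn":-0.026},{"x":-0.048,"y":-0.116,"z":0,"turn":-0.026}]'; python3 -m crank '[{"x":0.008,"y":0,"z":0,"turn":0},{"x":0.013,"y":0,"z":0,"turn":0},{"x":0.013,"y":0,"z":0,"turn":0}]'; python3 -m crank '[{"x":0.005,"y":0,"z":0,"turn":0},{"x":0.01,"y":0,"z":0,"turn":0},{"x":0.015,"y":0,"z":0,"turn":0},{"x":0.02,"y":0,"z":0,"turn":0},{"x":0.025,"y":0,"z":0,"turn":0}]'; python3 -m crank '[{"x":0.005,"y":0,"z":0,"turn":0},{"x":0.01,"y":0,"z":0,"turn":0}]'; python3 -m crank '[{"x":0.005,"y":0,"z":0,"turn":0}]'
```

```text
time_s: 6.35
tool_pos: [0.519, 0.2745, 0.0559]
tool_rot: [180.0, 0.0, -1.5]
force: [-0.1, 0.2, 0.4]
grip_width: 0.0002
grasp_force: 0.0
time_s: 6.72
tool_pos: [0.5327, 0.2726, 0.0565]
tool_rot: [180.0, -0.0, -1.6]
force: [0.7, -0.5, 0.3]
grip_width: 0.0009
grasp_force: 0.0
time_s: 7.35
tool_pos: [0.5541, 0.2745, 0.0565]
tool_rot: [180.0, 0.3, -1.4]
force: [-7.8, -0.1, 5.6]
grip_width: -0.0001
grasp_force: 3.8
time_s: 7.6
tool_pos: [0.5641, 0.2742, 0.0565]
tool_rot: [180.0, 0.3, -1.4]
force: [-7.3, -0.5, 4.2]
grip_width: 0.0005
grasp_force: 3.7
time_s: 7.72
tool_pos: [0.5691, 0.2741, 0.0565]
tool_rot: [180.0, 0.3, -1.4]
force: [-7.5, 0.6, 3.3]
grip_width: 0.0003
grasp_force: 3.7
```

Third block (largest y) clearly drags most: about 7.5 N against 2.5 N. Backing off, opening, and checking where it stands.

```bash
python3 -m crank '[{"x":-0.025,"y":0,"z":0,"turn":0},{"x":-0.03,"y":0,"z":-0.05,"turn":0},{"x":-0.03,"y":0,"z":-0.1,"turn":0},{"x":0.0,"y":0,"z":-0.15,"turn":0},{"x":0.0,"y":0,"z":-0.15,"turn":0}]' 0.085
python3 - <<'E'
from h import *
im=imaging.read_camera("scene"); cv2.imwrite("pics/s1.png",im[:,:,::-1])
c=cal("wrist"); w=imaging.read_camera("wrist"); cv2.imwrite("pics/w1.png",w[:,:,::-1]); print(c[1],env.get_obs()['tool_pos'])
cv2.imwrite("pics/both1.png",np.hstack([cv2.resize(im[190:390,230:500],(400,296)),cv2.resize(w,(395,296))])[:,:,::-1])
print(proj(c,(.6285,.273,.087)))
g=cv2.cvtColor(im,cv2.COLOR_RGB2GRAY);hs=cv2.cvtColor(im,cv2.COLOR_RGB2HSV);m=((hs[...,1]<40)&(g>150)).astype(np.uint8)*255
z=np.zeros_like(m); z[220:350,290:440]=m[220:350,290:440]; z=cv2.morphologyEx(z,cv2.MORPH_CLOSE,np.ones((5,5))); s=cal("scene")
for k in cv2.findContours(z,cv2.RETR_EXTERNAL,cv2.CHAIN_APPROX_NONE)[0]:
    if cv2.contourArea(k)>150:
        a=cv2.boxPoints(cv2.minAreaRect(np.array([onz(s,q,.087)[:2] for q in k[:,0]],np.float32)*1000)); print(np.round(a.mean(0),1),np.round(a).tolist())
E
```

```text
time_s: 8.35
tool_pos: [0.5761, 0.2733, 0.2115]
tool_rot: [-179.8, -0.5, -1.7]
force: [-0.8, 0.4, -0.8]
grip_width: 0.0428
grasp_force: 0.0
[0.65426417 0.26978652 0.35209043] [0.57189686 0.27274618 0.20652395]
[311.55712628 171.38939428]
[651.  269.5] [[616.0, 244.0], [685.0, 242.0], [686.0, 295.0], [617.0, 296.0]]
[675.1 125.6] [[491.0, 46.0], [647.0, -73.0], [859.0, 205.0], [703.0, 325.0]]
```

View pics/both1.png

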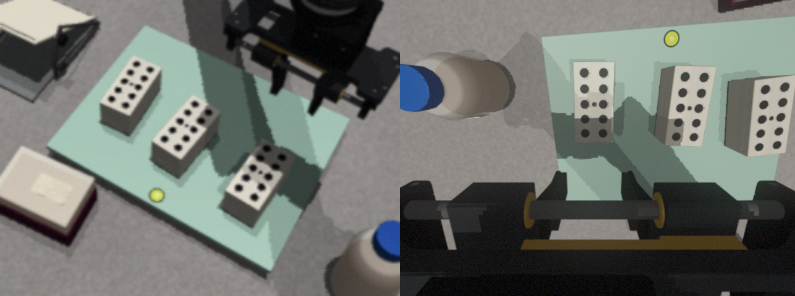

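Both views show the third block standing upright on the plate. In the wrist view its top is centred near (314,166).

```bash
python3 - <<'E'
from h import *
c=cal("wrist")
w=cv2.imread("pics/w1.png"); g=cv2.cvtColor(w,cv2.COLOR_BGR2GRAY)
# wells: small dark blobs on the block's top
t=cv2.adaptiveThreshold(g,255,cv2.ADAPTIVE_THRESH_MEAN_C,cv2.THRESH_BINARY_INV,31,30)
q=[]
for k in cv2.findContours(t[95:240,275:355],cv2.RETR_LIST,cv2.CHAIN_APPROX_NONE)[0]:
    A=cv2.contourArea(k)
    if 40<A<400:
        (x,y),r=cv2.minEnclosingCircle(k)
        if A>.6*np.pi*r*r: q.append((x+275,y+95)); 
P=np.array([onz(c,p,.087)[:2] for p in q]); print(len(P),np.round(P*1000).tolist(),P.mean(0))
print("outline",[np.round(onz(c,((x-400)*640/395,y*480/296),.087),3).tolist() for x,y in((574,62),(613,62),(613,142),(574,142))])
E
python3 go.py .6395 .273 .13 -1.5
```

```text
10 [[591.0, 260.0], [592.0, 283.0], [610.0, 283.0], [610.0, 260.0], [628.0, 259.0], [629.0, 282.0], [646.0, 259.0], [647.0, 282.0], [665.0, 259.0], [666.0, 281.0]] [0.62844789 0.27083395]
outline [[0.678, 0.293, 0.087], [0.676, 0.247, 0.087], [0.579, 0.247, 0.087], [0.58, 0.298, 0.087]]
(array([ 0.0676, -0.0021,  0.0765]), -0.0)
```

```bash
python3 -m crank '[{"x":0.03,"y":0,"z":0,"turn":0},{"x":0.06,"y":0,"z":0.03,"turn":0},{"x":0.067,"y":0,"z":0.07,"turn":0},{"x":0.067,"y":0,"z":0.11,"turn":0},{"x":0.067,"y":0,"z":0.13,"turn":0},{"x":0.067,"y":0,"z":0.1365,"turn":0},{"x":0.067,"y":0,"z":0.1365,"turn":0}]' 0.085; python3 -m crank '[{"x":0,"y":0,"z":0,"turn":0},{"x":0,"y":0,"z":0,"turn":0},{"x":0,"y":0,"z":0,"turn":0},{"x":0,"y":0,"z":0,"turn":0},{"x":0,"y":0,"z":0,"turn":0},{"x":0,"y":0,"z":0,"turn":0}]' 0.0 25
```

```text
time_s: 9.32
tool_pos: [0.6388, 0.2715, 0.0706]
tool_rot: [-180.0, -0.0, -1.5]
force: [-0.5, -0.2, -0.4]
grip_width: 0.0848
grasp_force: 0.0
time_s: 10.07
tool_pos: [0.6388, 0.2714, 0.0702]
tool_rot: [-180.0, -0.0, -1.5]
force: [1.3, 0.6, 1.9]
grip_width: 0.0501
grasp_force: 25.0
```

```bash
python3 -m crank '[{"x":0,"y":0,"z":-0.02,"turn":0},{"x":0,"y":0,"z":-0.06,"turn":0},{"x":0,"y":0,"z":-0.11,"turn":0},{"x":0,"y":0,"z":-0.15,"turn":0},{"x":0,"y":0,"z":-0.15,"turn":0}]'; python3 go.py .575 -.170 .20 4
```

```text
time_s: 10.7
tool_pos: [0.6401, 0.2723, 0.2241]
tool_rot: [-179.8, -0.4, -1.5]
force: [0.4, -0.4, -7.1]
grip_width: 0.0497
grasp_force: 25.0
(array([-0.0536,  0.4439,  0.0225]), -0.096)
```

```bash
python3 -m crank '[{"x":-0.003,"y":0.02,"z":0,"turn":0},{"x":-0.008,"y":0.06,"z":0,"turn":-0.01},{"x":-0.013,"y":0.105,"z":0,"turn":-0.02},{"x":-0.018,"y":0.15,"z":0,"turn":-0.03},{"x":-0.024,"y":0.195,"z":0,"turn":-0.04},{"x":-0.03,"y":0.24,"z":0,"turn":-0.05},{"x":-0.035,"y":0.285,"z":0,"turn":-0.06},{"x":-0.04,"y":0.33,"z":0,"turn":-0.07},{"x":-0.045,"y":0.375,"z":0,"turn":-0.08},{"x":-0.05,"y":0.415,"z":0,"turn":-0.09},{"x":-0.053,"y":0.437,"z":0.01,"turn":-0.096},{"x":-0.053,"y":0.444,"z":0.02,"turn":-0.096}]'; python3 -m crank '[{"x":0,"y":0,"z":0,"turn":0},{"x":0,"y":0,"z":0,"turn":0}]'
python3 - <<'E'
from h import *
a=imaging.read_camera("side"); b=imaging.read_camera("wrist"); s=imaging.read_camera("scene"); o=env.get_obs(); print(o['tool_pos'],o['tool_rot'])
cv2.imwrite("pics/p2.png",np.hstack([cv2.resize(a[120:280,270:470],(400,320)),cv2.resize(s[110:270,180:380],(400,320))])[:,:,::-1]); cv2.imwrite("pics/w2.png",b[:,:,::-1])
E
python3 go.py .575 -.170 .152 4
```

```text
time_s: 12.2
tool_pos: [0.5713, -0.1744, 0.1969]
tool_rot: [-180.0, 0.3, 3.7]
force: [-0.2, 0.6, -6.7]
grip_width: 0.0499
grasp_force: 25.0
time_s: 12.45
tool_pos: [0.5743, -0.1692, 0.1997]
tool_rot: [-179.9, 0.0, 4.1]
force: [0.0, 0.8, -6.3]
grip_width: 0.05
grasp_force: 25.0
[ 0.5746452  -0.16992833  0.20055335] [ 1.79995155e+02 -5.08827238e-02  4.12396441e+00]
(array([0.0003, 0.0001, 0.0486]), 0.002)
```

View pics/p2.png

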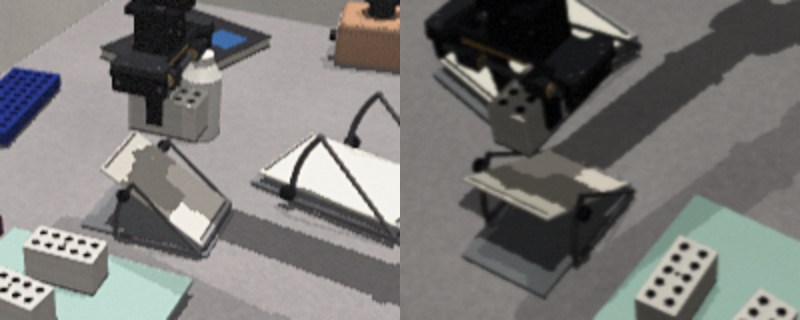

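View pics/w2.png

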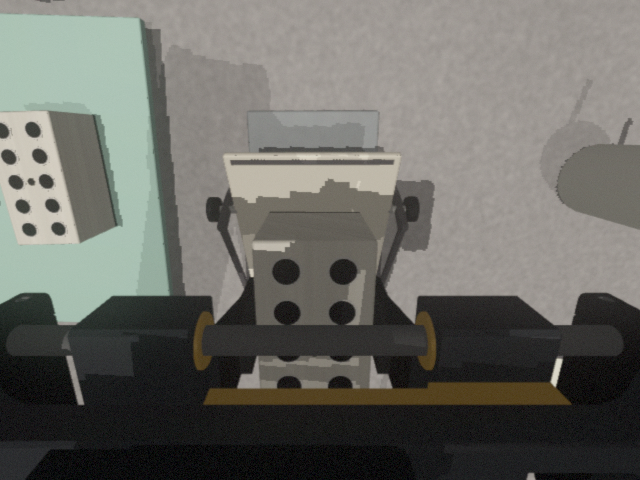

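The block is held level and lines up with the board's middle line. The board's high edge runs (224,156)–(400,156) in the wrist view. I'll check that edge against my estimate.

Run:
```python
from h import *
c=cal("wrist")
for q in((224,156),(400,156)): print(onz(c,q,.107))
```

```text
[ 0.63768598 -0.10447276  0.107     ]
[ 0.64639357 -0.22404135  0.107     ]
```

```bash
python3 -m crank '[{"x":0,"y":0,"z":0.02,"turn":0},{"x":0,"y":0,"z":0.045,"turn":0},{"x":0,"y":0,"z":0.06,"turn":0},{"x":0,"y":0,"z":0.066,"turn":0},{"x":0,"y":0,"z":0.066,"turn":0}]' - 15; python3 -m crank '[{"x":0,"y":0,"z":0.002,"turn":0},{"x":-0.001,"y":0,"z":0.004,"turn":0},{"x":-0.002,"y":0,"z":0.006,"turn":0}]'
```

```text
time_s: 13.22
tool_pos: [0.5733, -0.1712, 0.1335]
tool_rot: [-180.0, 0.1, 4.0]
force: [-0.3, -0.3, -5.5]
grip_width: 0.0495
grasp_force: 15.0
time_s: 13.6
tool_pos: [0.5718, -0.1715, 0.1288]
tool_rot: [180.0, 0.0, 4.0]
force: [-5.1, 0.3, -2.1]
grip_width: 0.0495
grasp_force: 15.0
```

```bash
python3 -m crank '[{"x":-0.003,"y":0,"z":0.002,"turn":0},{"x":-0.005,"y":0,"z":0.004,"turn":0},{"x":-0.007,"y":0,"z":0.006,"turn":0}]'; python3 -m crank '[{"x":-0.002,"y":0,"z":0.003,"turn":0},{"x":-0.004,"y":0,"z":0.007,"turn":0},{"x":-0.004,"y":0,"z":0.007,"turn":0}]'
```

```text
time_s: 13.98
tool_pos: [0.5657, -0.1721, 0.1223]
tool_rot: [180.0, -0.1, 4.0]
force: [0.6, 0.0, -3.8]
grip_width: 0.0499
grasp_force: 15.0
time_s: 14.35
tool_pos: [0.5604, -0.1723, 0.1143]
tool_rot: [-180.0, 0.1, 4.0]
force: [-1.1, -0.2, -6.5]
grip_width: 0.0501
grasp_force: 15.0
```

```bash
python3 -m crank '[{"x":-0.001,"y":0,"z":0.003,"turn":0},{"x":-0.002,"y":0,"z":0.006,"turn":0},{"x":-0.002,"y":0,"z":0.006,"turn":0}]'
python3 - <<'E'
from h import *
a=imaging.read_camera("side"); s=imaging.read_camera("scene"); b=imaging.read_camera("wrist")
cv2.imwrite("pics/p3.png",np.hstack([cv2.resize(a[160:260,290:415],(400,320)),cv2.resize(b,(400,300))if 0 else cv2.resize(s[140:240,200:325],(400,320))])[:,:,::-1]); cv2.imwrite("pics/w3.png",b[:,:,::-1])
E
```

```text
time_s: 14.72
tool_pos: [0.5591, -0.1724, 0.109]
tool_rot: [180.0, 0.0, 4.0]
force: [-1.0, 0.2, -3.7]
grip_width: 0.0502
grasp_force: 15.0
```

View pics/p3.png

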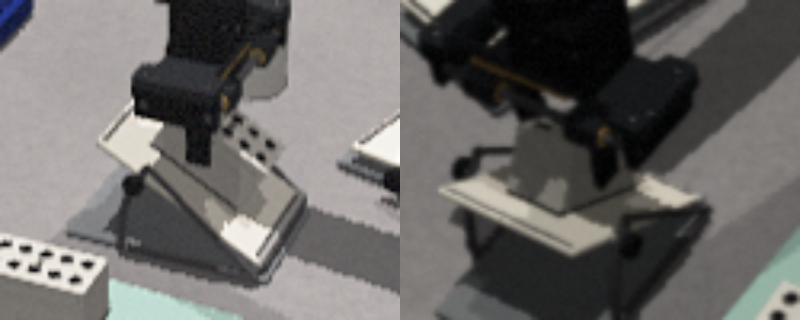

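The block has pivoted in the grip and is nearly parallel to the board, just above it. Continuing down.

```bash
python3 -m crank '[{"x":-0.002,"y":0,"z":0.003,"turn":0},{"x":-0.004,"y":0,"z":0.006,"turn":0},{"x":-0.004,"y":0,"z":0.006,"turn":0}]';  python3 -m crank '[{"x":0,"y":0,"z":0.0015,"turn":0},{"x":-0.001,"y":0,"z":0.003,"turn":0},{"x":-0.001,"y":0,"z":0.003,"turn":0}]'
```

```text
time_s: 15.25
tool_pos: [0.5591, -0.1724, 0.1082]
tool_rot: [179.8, -0.5, 4.0]
force: [-2.0, 0.7, 16.7]
grip_width: 0.0498
grasp_force: 15.0
time_s: 15.62
tool_pos: [0.5594, -0.1724, 0.1063]
tool_rot: [179.8, -0.6, 4.0]
force: [-0.1, 2.8, 18.8]
grip_width: 0.05
grasp_force: 15.0
```

Run:
```python
from h import *
a=imaging.read_camera("side"); b=imaging.read_camera("scene")
cv2.imwrite("pics/p4.png",np.hstack([cv2.resize(x,(400,400),interpolation=cv2.INTER_CUBIC) for x in (a[180:250,310:380],b[160:230,210:280])])[:,:,::-1])
```

```text
(no output)
```

View pics/p4.png

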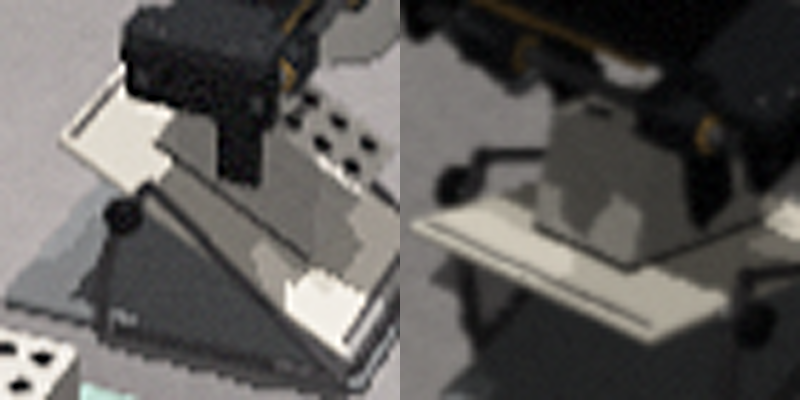

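The side crop shows the sole lying parallel along the board. Computing the contact corners in the board frame.

Run:
```python
from h import *
c=cal("side"); s=cal("scene"); C=np.array([.5637,-.1695,.063]); B=(R.from_euler('z',4.2,degrees=True)*R.from_euler('y',-29.3,degrees=True)).as_matrix()
def onb(c,q):
    d=ray(c,q); n=B[:,2]; return B.T@(c[1]+d*((C-c[1])@n)/(d@n)-C)
for cc,q,o in((c,(158,143),(310,180)),(c,(310,258),(310,180)),(s,(540-400,225),(210,160)),(s,(632-400,268),(210,160)),(s,(760-400,215),(210,160))):
    print(np.round(onb(cc,np.array(q)*.175+o)*1000,1))
```

```text
[51.2 10.   0. ]
[-46.3  10.7  -0. ]
[ 42.7 -30.8  -0. ]
[43.5 16.7 -0. ]
[-56.5  16.3  -0. ]
```

```bash
python3 -m crank '[{"x":0,"y":0,"z":-0.001,"turn":0},{"x":0,"y":0,"z":-0.0025,"turn":0},{"x":0,"y":0,"z":-0.0025,"turn":0}]' - 6; python3 -m crank '[{"x":0,"y":0,"z":-0.0025,"turn":0},{"x":0,"y":0,"z":-0.0025,"turn":0},{"x":0,"y":0,"z":-0.0025,"turn":0},{"x":0,"y":0,"z":-0.0025,"turn":0}]' 0.07
```

```text
time_s: 16.1
tool_pos: [0.5546, -0.1727, 0.1033]
tool_rot: [180.0, -0.1, 4.0]
force: [-1.0, 0.1, 3.9]
grip_width: 0.0501
grasp_force: 6.0
time_s: 16.6
tool_pos: [0.554, -0.1727, 0.1048]
tool_rot: [-180.0, 0.0, 4.0]
force: [0.5, -0.4, -0.4]
grip_width: 0.0693
grasp_force: 0.0
```

Released. Rising straight up and checking that it rests.

```bash
python3 -m crank '[{"x":0,"y":0,"z":-0.01,"turn":0},{"x":0,"y":0,"z":-0.03,"turn":0},{"x":0,"y":0,"z":-0.06,"turn":0},{"x":0,"y":0,"z":-0.1,"turn":0},{"x":0,"y":0,"z":-0.14,"turn":0},{"x":0,"y":0,"z":-0.18,"turn":0},{"x":0,"y":0,"z":-0.18,"turn":0}]'
python3 - <<'E'
from h import *
a=imaging.read_camera("side"); b=imaging.read_camera("scene")
cv2.imwrite("pics/p5.png",np.hstack([cv2.resize(x,(400,400),interpolation=cv2.INTER_CUBIC) for x in (a[170:330,230:390],b[170:340,200:440])])[:,:,::-1])
E
```

```text
time_s: 17.48
tool_pos: [0.5563, -0.1727, 0.2908]
tool_rot: [179.8, -0.5, 4.0]
force: [-0.6, -0.1, 0.8]
grip_width: 0.0702
grasp_force: 0.0
```

View pics/p5.png

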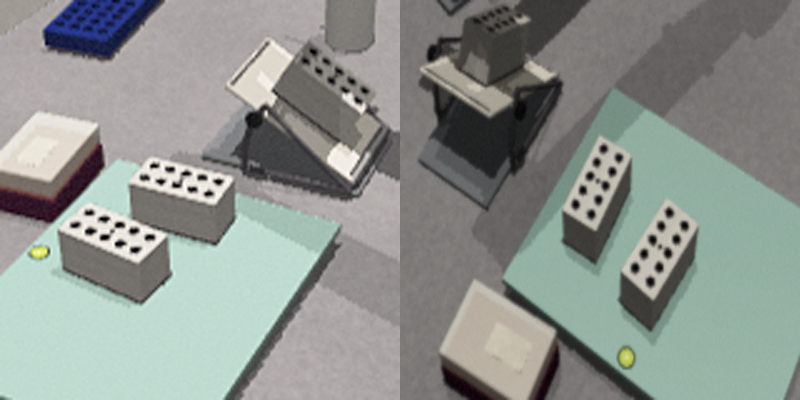

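Run:
```python
from h import *
C=np.array([.5637,-.1695,.063]); B=(R.from_euler('z',4.2,degrees=True)*R.from_euler('y',-29.3,degrees=True)).as_matrix()
def onb(c,q,h):
    d=ray(c,q); n=B[:,2]; return np.round((B.T@(c[1]+d*((C+h*n-c[1])@n)/(d@n)-C))*1000,1)
for n in("side","scene"):
    c=cal(n); im=imaging.read_camera(n); g=cv2.cvtColor(im,cv2.COLOR_RGB2GRAY); x0,x1,y0,y1=(350,382,185,212) if n=="side" else (218,242,170,186)
    g=cv2.resize(g[y0:y1,x0:x1],None,fx=8,fy=8,interpolation=cv2.INTER_CUBIC)
    t=cv2.adaptiveThreshold(g,255,cv2.ADAPTIVE_THRESH_MEAN_C,cv2.THRESH_BINARY_INV,41,15)
    q=[]
    for k in cv2.findContours(t,cv2.RETR_EXTERNAL,cv2.CHAIN_APPROX_NONE)[0]:
        if 150<cv2.contourArea(k)<1200: (x,y),_=cv2.minEnclosingCircle(k); q.append(onb(c,(x/8+x0,y/8+y0),.055)[:2])
    q=np.array(q); print(n,len(q),q.tolist(),q.mean(0) if len(q) else 0)
    if n=="side": print([onb(c,p,0) for p in((340,206),(374,229))])
```

```text
side 14 [[-26.1, 18.9], [-40.0, -0.2], [-20.8, -1.3], [-39.4, -24.1], [-2.1, 1.7], [-21.0, -22.7], [16.4, 0.7], [-2.1, -20.7], [15.6, -23.7], [34.4, -0.3], [18.2, -53.4], [35.1, -25.0], [-3.7, -90.0], [29.5, -57.7]] [ -0.42857143 -21.27142857]
[array([44.,  7., -0.]), array([-76.2,  -2.3,   0. ])]
scene 1 [[42.2, -24.7]] [ 42.2 -24.7]
```

The well grid puts the block about 2 mm along and 12 mm across from the board's centre, flat and parallel to it. Handing in.

```bash
python3 -c "
from cell import env
print(env.sign_off())"
```

```text
the job is handed in; nothing more can be done
None
```

The gripping block, the one that stood at the largest y, dragged with about 7.5 N against 2.5 N for the others; it now rests released, flat and lengthways on the slant board, the other two stand on the glass, and the job is handed in (no verdict was returned).

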